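Seat the tube carousel on the photometer's keyed drive

ROBOT

A 6-joint arm with a two-finger parallel gripper is mounted at the origin on the work surface. World frame = base frame: x ahead of the robot, y to its left, z up, the work surface at z = 0. Lengths are in m, angles in rad, forces in N, time in s.
With the tool pointing down it reaches from about 0.425 to 0.95 m from the base axis. Payload 3.5 kg.
Tool frame: the origin (TCP) lies on the centre line of the jaws, within the pads' length; the fingertips stand 8 mm ahead of it and the grasp point (between the pads) lies 11 mm behind it; z points along the fingers, y is the line along which they close (so a half turn about z gives the same grasp; the last joint's range is limited). The gripper opens to 85 mm and grips with 20 to 120 N. Pads are 22 mm wide; open, the fingers measure 114 mm over their backs; the gripper's body (76 mm by 85 mm) begins 54 mm behind the grasp point. The pads swing forward as they close: fully open they stand 13 mm farther back than shut.
Start: joints at [1.089, 0.286, 1.577, -0, 1.279, -0.15], TCP at [0.22, 0.638, 0.239] pointing down, gripper open.
Joint ranges: [-2.77, 2.77], [-0.9, 2.22], [0.21, 2.48], [-1.53, 4.67], [0.24, 2.81], [-2.84, 2.84]. Speed limits (rad/s): [2.79, 2.79, 3.14, 3.14, 3.14, 3.14].

INTERFACE

Orientations are given as a unit quaternion [x, y, z, w].
In Python, from plant import ctrl gives the robot as it stands. The module is installed in compiled form; this text tells all that it offers.
- The arm moves only by the tool send_rows, never from a script. Its argument "steps" is a list of rows, each a list of 5 numbers: the shift along the tool's x, y, z in m, then the turn about the tool's z in degrees, then the opening, from -1 (shut) to 1 (fully open). A call has 1 to 12 rows; each row is the pose to reach, as a shift and turn from the pose commanded when the call began, along the tool's axes at that moment; what a row does not reach only later rows make up. A row lasts 1/10 s, in which the tool goes at most 50 mm and 8.59 degrees, less where a joint would pass 70% of its speed; a pose out of reach is approached as far as the arm can. A call with a gripper value outside its range is refused whole. The fingers move at their own pace and stop on an object; "squeeze" is the grip in N (left out, the last holds). Time passes only in rows, so rows that repeat a pose let the fingers close. It gives the time, the measured TCP pose, the force, the opening and the grip force at its end, in the units of the state.
- ctrl.get_state(): the state, without advancing time (a new reading comes with each control period).
- ctrl.read_camera(name): name is "scene" or "top" or "wrist"; returns the picture (384x512x3 uint8, red, green, blue); there is no depth.
- ctrl.calibration(name): a dict with "intrinsics" (3x3 intrinsics, pixels), "extrinsics" (4x4, takes a point from world to camera coordinates); the wrist camera has in their place "tool_from_camera" (4x4, takes a point from camera to tool coordinates, whose origin is the TCP and whose axes are the flange's). Camera axes: x right, y up, looking along -z (the intrinsics and any distortion apply to the point x, -y, -z); pixel columns grow to the right and rows downward; lengths in m; the calibration is good to about 2 mm. A picture is of the moment at which its call begins: read the wrist's pose just before it. calibration takes no time and is no camera call.
- ctrl.sign_off(): hands the job in; it is judged then, once.
The state is a dict: "time": time; "qpos": joint angles; "dq": joint speeds; "joint_efforts": joint torques, N m; "eef_pos": TCP position; "tcp_rot": TCP orientation; "contact_force": force on the tool from outside, world axes, zero at the start; "wrist_torque": the same for the moment, N m; "opening": opening from 0.0 (shut) to 1.0 (fully open); "finger_force": force on a finger pad.
Only numpy, scipy, OpenCV 4.12 (cv2) and the standard library are available. Lean on these libraries where they do the work, as an engineer would, in place of code of your own. Each camera call takes 0.05 s, during which the arm holds its last target. There are 200 camera calls.

TASK

Put the grey tube carousel onto the photometer's drive spindle and turn it gently by its orange grip until its two tabs drop into the drive's keyways and it sits fully home and level, then let go. Never press or twist it hard against the instrument, and leave everything else on the bench where it is.

Things in the scene. Friction and masses are not known exactly. Their poses are not given: they have to be found in the camera images.
- carousel: Grey drum, 90 mm diameter, 38 mm high, about 0.3 kg, loose, standing upright on the bench on its hollow skirt (inner diameter 80 mm), with an orange grip fin on top. White tube caps on top stand 2 mm proud. Origin: centre of its underside (bottom of the skirt), z up, x along the fin. Turned half round it fits just as well.
- grip (a point): Centre of the carousel's orange fin, on the drum's axis, 51 mm above the carousel's origin. The fin is a straight bar 56 mm long (own x), 12 mm wide (own y), standing from 38 to 64 mm above the carousel's origin.
- bore (a point): Mouth of the carousel's blind bore, on its axis in the hub underside, 8 mm above the carousel's origin: 16 mm diameter, 26 mm deep. Two tabs, 8 mm wide, reach 6 mm down from the hub underside at 15 to 27 mm from the axis, straight below the two ends of the fin (own +x and -x).
- instrument: Photometer, fixed off-white housing 300 mm (own x) by 190 mm (own y), aluminium deck 89 mm above the bench; a white reading head, 195 mm high, stands at its +x end, nearest point 132 mm from the spindle axis. Origin: centre of its underside on the bench. The steel drive spindle stands on the deck at own x = -60 mm, y = 0.
- shoulder (a point): Centre of the top of the drive's round shoulder (56 mm diameter, 14 mm above the deck). Two keyways, 11 mm wide and 7 mm deep, cross it to the rim on one diameter, one each side of the axis. Their direction changes each time and is not reported: look from above, or feel for it by turning the carousel, half a turn at most. The drive is braked; it does not turn.
- spindle_tip (a point): Top of the pilot pin on the spindle axis, 22 mm above the shoulder: 14 mm diameter, its last 6 mm coned to 6 mm. The bore goes over it. With its tabs riding on the shoulder the carousel stands 6 mm above home; left free to slide down, it drops by its own weight when the tabs meet the keyways, and then cannot turn any further.
- seat (a point): Point on the spindle axis where the carousel's origin lies when the carousel is fully home: 6 mm above the deck, 95 mm above the bench. Fixed to the instrument, axes as the instrument's.
- tip_box: Bystander: blue pipette-tip box with clear top, 110 x 80 mm, 57 mm high, loose; origin at the centre of its underside.
- jar: Bystander: amber glass jar, 64 mm diameter, 75 mm high, loose; origin at the centre of its underside.
- wash_bottle: Bystander: white wash bottle with orange cap, 72 mm diameter, 170 mm high, loose; origin at the centre of its underside.
- tub: Bystander: open white tub, 130 x 100 x 60 mm, loose; origin at the centre of its underside.
- tube_rack: Bystander: green rack of capped tubes, 80 x 160 mm, 49 mm high, loose; origin at the centre of its underside.
- timer: Bystander: small red timer, 70 x 55 x 18 mm, lying flat, loose; origin at the centre of its underside.
There are look-alikes about, which are no part of the job. Leave any red look-alike of the carousel alone.

How it is judged:
On the way, in this order (a step that is already met when the one before it is completed fails the run):
1. the carousel is over the spindle pin, upright, and not yet home (horizontal distance between carousel and seat below 0.005 m and z of carousel in the frame of seat between 0.003 and 0.028 m and angle between carousel's own z axis and vertical below 0.15 rad), for 0.05 s.
2. its tabs have dropped into the keyways and it is home (horizontal distance between carousel and seat below 0.003 m and z of carousel in the frame of seat below 0.002 m and angle between carousel's own z axis and vertical below 0.05 rad), for 0.2 s.
At the end, for the whole second after the job is handed in: The carousel rests released on the drive, home to within 2 mm in height (tabs in the keyways), within 3 mm of the spindle axis, level to within 0.05 rad and at rest (all of step 2 and z of carousel in the frame of seat above -0.003 m and linear speed of carousel below 0.02 m/s); the robot touches nothing.
It fails at once if the carousel is pressed, dropped or twisted against the instrument with more than 40 N (contact force between carousel and instrument above 40 N).
It fails at once if the robot pushes on the instrument with more than 20 N (contact force between any of the fingers, the arm and instrument above 20 N).
It fails at once if a bystander is moved by more than 20 mm (distance of any of tip_box, jar, wash_bottle, tub, tube_rack, timer from where it was at the start of the episode above 0.02 m).
It also fails if it takes over 72 s, if anything falls off the work surface, if the arm or the gripper's body presses on something with over 40 N, if the wrist force passes 120 N, or if a joint passes its speed limit or range.

## Working session

There is one attempt and no reset: what is moved stays moved. The work goes in short steps, Python scripts to look and compute and a tool call to move; the robot and the scene stay as the last step left them, time stands still between calls to the robot, and variables do not carry over. Pictures are saved under pics/ and viewed, at most 10 in all, crops included, and the job is handed in when it is done.

Besides the shell and the picture viewer there is one more tool, called after "Call:" as name(argument=value, ...), one argument or row to a line, values as JSON. send_rows: Moves the arm, as the interface text tells. Its arguments: {"type":"object","properties":{"steps":{"type":"array","items":{"type":"array","items":{"type":"number"}}},"squeeze":{"type":"number"}},"required":["steps"]}

```bash
mkdir -p pics; cat > h.py <<'E'
import numpy as np, cv2
from plant import ctrl
from scipy.spatial.transform import Rotation as R
def cam(name):
    c=ctrl.calibration(name);K=np.array(c["intrinsics"])
    if name=="wrist":
        s=ctrl.get_state();T=np.eye(4);T[:3,:3]=R.from_quat(s["tcp_rot"]).as_matrix();T[:3,3]=s["eef_pos"]
        E=np.linalg.inv(T@np.array(c["tool_from_camera"]))
    else: E=np.array(c["extrinsics"])
    return K,E,c
def ray(K,E,uv,z):
    u,v=uv;d=np.linalg.inv(K)@[u,v,1];d=np.array([d[0],-d[1],-d[2]])
    o=-E[:3,:3].T@E[:3,3];d=E[:3,:3].T@d
    return o+d*(z-o[2])/d[2]
def proj(K,E,p):
    q=E[:3,:3]@np.array(p)+E[:3,3];q=K@[q[0],-q[1],-q[2]];return q[:2]/q[2]
E
python3 - <<'E'
from h import *
ims=[]
for n in("top","scene"):
    im=ctrl.read_camera(n);cv2.imwrite(f"pics/{n}0.png",im[:,:,::-1])
    K,Ex,c=cam(n);print(n,{k:v for k,v in c.items() if k not in("intrinsics","extrinsics")},K.tolist(),Ex.round(3).tolist())
s=ctrl.get_state();print(s)
print(ctrl.calibration("wrist"))
E
```

```text
top {} [[396.35779557629553, 0.0, 259.52698331172024], [0.0, 396.35779557629553, 189.24493656952166], [0.0, 0.0, 1.0]] [[0.004, -0.999, 0.033, -0.025], [0.991, 0.009, 0.137, -0.516], [-0.137, 0.032, 0.99, -1.119], [0.0, 0.0, 0.0, 1.0]]
scene {} [[450.72040622332963, 0.0, 258.36493035017486], [0.0, 450.72040622332963, 189.29564808684518], [0.0, 0.0, 1.0]] [[0.642, 0.766, 0.014, -0.34], [-0.509, 0.414, 0.755, 0.167], [0.573, -0.492, 0.656, -1.662], [0.0, 0.0, 0.0, 1.0]]
{'time': 0.1, 'qpos': array([ 1.08895959e+00,  2.87117375e-01,  1.57802770e+00,  1.84601809e-05,
        1.27862901e+00, -1.50037426e-01]), 'dq': array([ 0.00232517,  0.00047432, -0.00251728, -0.00125715,  0.00041911,
        0.00145272]), 'joint_efforts': array([ 6.71840371e-04, -4.07295156e+01, -2.93699956e+01, -1.98250304e-04,
        3.44714783e-03, -3.50058649e-06]), 'eef_pos': array([0.21959701, 0.6376657 , 0.23806019]), 'tcp_rot': array([ 1.65142232e-01,  9.86269159e-01, -1.03398819e-03, -3.47292751e-04]), 'contact_force': array([ 0.09688392, -0.11969622,  0.23564262]), 'wrist_torque': array([-0.03911328, -0.04900192,  0.00308898]), 'finger_force': 0.0, 'opening': 1.001906743794629}
{'intrinsics': array([[275.98665197,   0.        , 252.28525852],
       [  0.        , 275.98665197, 184.70676531],
       [  0.        ,   0.        ,   1.        ]]), 'tool_from_camera': array([[-5.25260488e-04,  9.51694436e-01,  3.07046289e-01,
         7.84992372e-02],
       [ 9.99999757e-01,  3.59456972e-04,  5.96545754e-04,
         7.88770392e-05],
       [ 4.57359345e-04,  3.07046528e-01, -9.51694394e-01,
        -1.34992545e-01],
       [ 0.00000000e+00,  0.00000000e+00,  0.00000000e+00,
         1.00000000e+00]])}
```

View pics/top0.png

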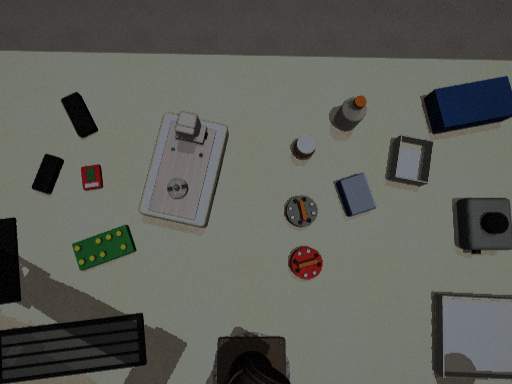

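View pics/scene0.png

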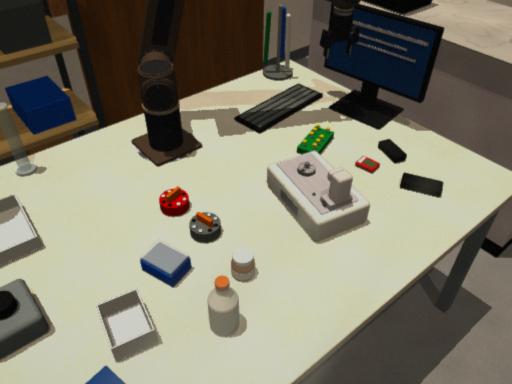

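The top view shows two carousel look-alikes: a grey one at (301,211) and a red one at (305,262). The grey one fits the task and the red one is to be left alone. The photometer is at (185,170), with its spindle at about (177,188). I'll measure both and confirm in an enlarged crop.

```bash
python3 - <<'E'
from h import *
im=cv2.imread("pics/top0.png")[:,:,::-1].copy();K,E,_=cam("top")
hsv=cv2.cvtColor(im,cv2.COLOR_RGB2HSV)
m=cv2.inRange(hsv,(8,130,90),(22,255,255));m[:,:280]=0;m[:,325:]=0;m[:190]=0;m[235:]=0
cn=max(cv2.findContours(m,0,1)[0],key=cv2.contourArea)
r=cv2.minAreaRect(cn);print("fin",r)
print(ray(K,E,r[0],.06));b=cv2.boxPoints(r);print([ray(K,E,p,.06)[:2].round(3) for p in b])
print("spindle",ray(K,E,(177,187.5),.115))
K2,E2,_=cam("scene");print(proj(K2,E2,ray(K,E,r[0],.06)),proj(K2,E2,ray(K,E,(177,187.5),.115)))
a=cv2.resize(im[185:285,260:350],None,fx=4.3,fy=4.3,interpolation=2)
c=cv2.resize(im[150:225,140:220],(int(80*4.3),430),interpolation=2)
cv2.imwrite("pics/crop.png",np.hstack([a[:430],c])[:,:,::-1])
print(R.from_quat(ctrl.get_state()["tcp_rot"]).as_matrix().round(3))
E
```

```text
fin ((303.0000305175781, 210.0), (18.87295150756836, 3.6878178119659424), 77.47119140625)
[ 0.45455365 -0.14479457  0.06      ]
[array([ 0.48 , -0.134]), array([ 0.482, -0.144]), array([ 0.43 , -0.155]), array([ 0.427, -0.145])]
spindle [0.50818931 0.20341993 0.115     ]
[203.24577888 216.82312461] [304.94752557 163.64974598]
[[-0.945  0.326 -0.001]
 [ 0.326  0.945 -0.002]
 [ 0.    -0.002 -1.   ]]
```

View pics/crop.png

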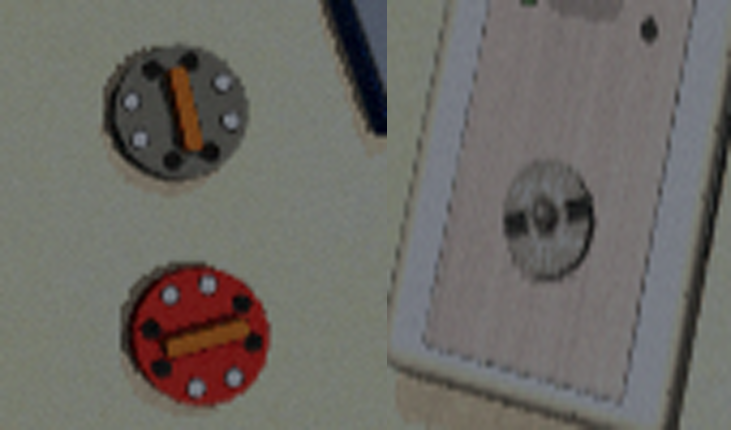

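The crop confirms it. The grey drum with the orange fin is the target, with its fin at about 12° in the world. The spindle's keyways run roughly along world y, at about −80°. Next I'll look at the spindle from close up.

Call:
send_rows(
  steps=[
    [-0.03,-0.023,0,0,1],
    [-0.065,-0.05,0,0,1],
    [-0.104,-0.079,0,0,1],
    [-0.142,-0.109,0,0,1],
    [-0.181,-0.138,0,0,1],
    [-0.22,-0.168,0,0,1],
    [-0.258,-0.197,0,0,1],
    [-0.297,-0.227,0,0,1],
    [-0.336,-0.257,0,0,0.5],
    [-0.37,-0.282,0,0,0],
    [-0.398,-0.304,0,0,0],
    [-0.414,-0.316,0,0,0],
  ],
)

```text
time: 1.3
eef_pos: [0.5093, 0.202, 0.2388]
tcp_rot: [0.166, 0.986, -0.0, -0.0]
contact_force: [-0.1, 0.6, 0.3]
opening: 0.5
finger_force: 0.0
```

Call:
send_rows(
  steps=[
    [0,0,0,0,0],
    [0,0,0,0,0],
  ],
)

```text
time: 1.5
eef_pos: [0.508, 0.2045, 0.2388]
tcp_rot: [0.166, 0.986, 0.0, -0.001]
contact_force: [-0.5, 0.7, -0.1]
opening: 0.499
finger_force: 0.0
```

```bash
python3 - <<'E'
from h import *
s=ctrl.get_state();K,E,_=cam("wrist")
im=ctrl.read_camera("wrist");cv2.imwrite("pics/w1.png",im[:,:,::-1]);np.save("w1E.npy",E)
print(s["time"],s["eef_pos"],proj(K,E,(.508,.203,.125)),proj(K,E,(.508,.203,.103)))
E
```

```text
1.5 [0.50798023 0.20447807 0.23879122] [250.91784438 183.5879944 ] [251.03333209 177.08783203]
```

View pics/w1.png

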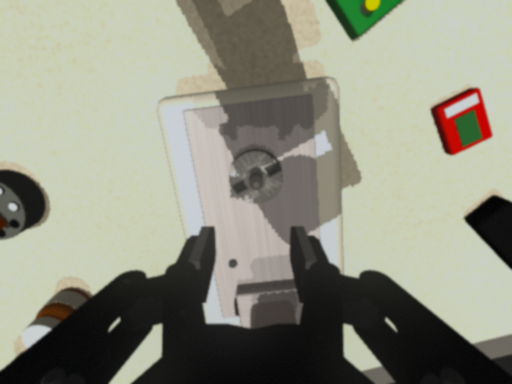

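The wrist view shows the spindle at about (256,176), with dark keyways at the left (239,185) and the right (273,166). I'll enlarge it for measurement.

```bash
python3 - <<'E'
import cv2
im=cv2.imread("pics/w1.png")
c=cv2.resize(im[140:210,216:296],None,fx=8,fy=8,interpolation=2)
c=cv2.convertScaleAbs(c,alpha=1.5)
for i in range(0,80,10): cv2.putText(c,str(216+i),(i*8,10),0,.35,(0,0,255));cv2.line(c,(i*8,0),(i*8,560),(0,0,255) ,1) if i%20==0 else 0
for i in range(0,70,20): cv2.putText(c,str(140+i),(0,i*8+10),0,.35,(255,0,0));cv2.line(c,(0,i*8),(640,i*8),(255,0,0),1)
cv2.imwrite("pics/w1c.png",c)
E
```

```text
(no output)
```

View pics/w1c.png

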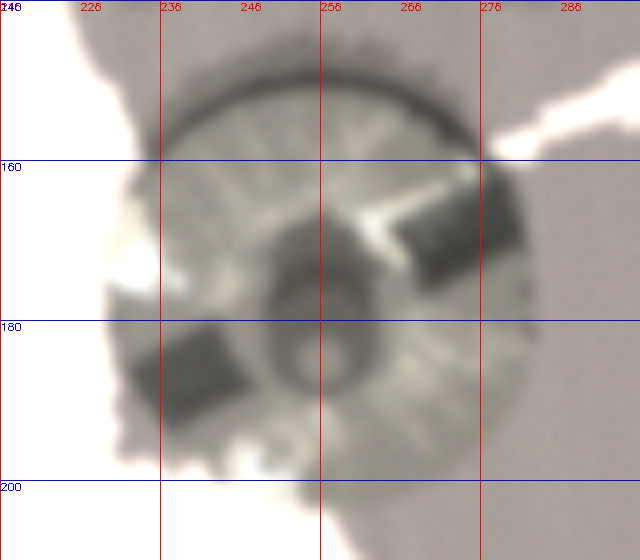

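```bash
python3 - <<'E'
from h import *
K,_,_=cam("wrist");E=np.load("w1E.npy")
f=lambda x,y,z:ray(K,E,(216+(x+.5)/8-.5,140+(y+.5)/8-.5),z)
print("tip",f(322,357,.125),"disc",f(320,297,.103))
for a,b in(((193,376),(455,240)),((135,372),(215,320)),((180,428),(250,380)),((390,225),(480,185)),((425,292),(520,245))):
    d=f(*b,.099)-f(*a,.099);print(np.degrees(np.arctan2(d[1],d[0])))
print(f(193,376,.099),f(455,240,.099))
s=ctrl.get_state();T=R.from_quat(s["tcp_rot"]).as_matrix()
print(T.T@(np.array([.43,-.13,.19])-s["eef_pos"]), np.degrees(np.arctan2(T[1,1],T[0,1])))
E
```

```text
tip [0.51007745 0.20718289 0.125     ] disc [0.50911087 0.20751141 0.103     ]
99.37647364200194
104.87255611630123
106.62480336127236
95.63608572077305
98.35180837834338
[0.51496991 0.18796012 0.099     ] [0.50868231 0.22603748 0.099     ]
[-0.03563586 -0.34204707  0.04889559] 70.99785117618836
```

Call:
send_rows(
  steps=[
    [-0.004,-0.02,0,8,0],
    [-0.009,-0.05,0,16,0],
    [-0.015,-0.085,0,24,0],
    [-0.022,-0.12,0,32,0],
    [-0.029,-0.16,0,40,0],
    [-0.036,-0.2,0.01,48,0],
    [-0.044,-0.24,0.02,56,0],
    [-0.05,-0.275,0.03,64,0],
    [-0.056,-0.305,0.04,72,0],
    [-0.06,-0.327,0.05,80,0],
    [-0.063,-0.342,0.06,88,0],
    [-0.064,-0.348,0.065,96,0],
  ],
)

```text
time: 2.75
eef_pos: [0.455, -0.1451, 0.1733]
tcp_rot: [0.845, 0.535, -0.0, -0.001]
contact_force: [-0.5, -0.5, 0.7]
opening: 0.502
finger_force: 0.0
```

Call:
send_rows(
  steps=[
    [0,0,0,8,0],
    [0,0,0,16,0],
    [0,0,0,24,0],
    [0,0,0,32,0],
    [0,0,0,40,0],
    [0,0,0,48,0],
    [0,0,0,53.3,0],
    [0,0,0,53.3,0],
    [0,0,0,53.3,0],
  ],
)

```text
time: 3.65
eef_pos: [0.4556, -0.1443, 0.1743]
tcp_rot: [0.995, 0.104, 0.0, -0.0]
contact_force: [0.6, -0.7, 0.9]
opening: 0.5
finger_force: 0.0
```

```bash
python3 - <<'E'
from h import *
s=ctrl.get_state();K,E,_=cam("wrist")
im=ctrl.read_camera("wrist");np.save("w2E.npy",E)
T=R.from_quat(s["tcp_rot"]).as_matrix();print(s["time"],s["eef_pos"],np.degrees(np.arctan2(T[1,1],T[0,1])))
hsv=cv2.cvtColor(im,cv2.COLOR_RGB2HSV);m=cv2.inRange(hsv,(8,130,90),(22,255,255))
cs=[c for c in cv2.findContours(m,0,1)[0] if cv2.contourArea(c)>60]
for c in cs:
    r=cv2.minAreaRect(c);print(r);b=cv2.boxPoints(r)
    print([ray(K,E,p,.064)[:2].round(4).tolist() for p in b],ray(K,E,r[0],.064))
    cv2.drawContours(im,[b.astype(int)],0,(0,255,0),1)
cv2.imwrite("pics/w2.png",im[:,:,::-1])
E
```

```text
3.65 [ 0.45557598 -0.14431206  0.17429011] -78.1024846763213
((233.80113220214844, 305.7209777832031), (23.073328018188477, 50.298805236816406), 86.98721313476562)
[[0.3229, -0.1237], [0.3374, -0.1758], [0.3077, -0.1837], [0.2926, -0.1299]] [ 0.31539508 -0.15326367  0.064     ]
((251.5, 181.5), (59.0, 13.0), 90.0)
[[0.4842, -0.1317], [0.4866, -0.1431], [0.4303, -0.1553], [0.4278, -0.1431]] [ 0.4582168 -0.1430939  0.064    ]
```

View pics/w2.png

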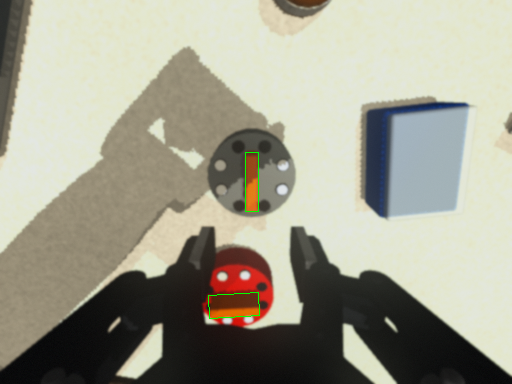

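The wrist view shows the grey carousel centred at (251,172). Its fin is aligned with the jaws, and the red look-alike sits behind at (235,295), clear of the descent between the fingers. I'll descend and grasp.

```bash
python3 - <<'E'
from h import *
K,_,_=cam("wrist");E=np.load("w2E.npy");print(ray(K,E,(251.5,172),.038))
print(ray(K,E,(235,272),.045)) 
E
```

```text
[ 0.46016917 -0.14260404  0.038     ]
[ 0.34441655 -0.1479213   0.045     ]
```

Call:
send_rows(
  steps=[
    [0.0012,-0.0007,0.02,0,0],
    [0.0012,-0.0007,0.05,0,0],
    [0.0012,-0.0007,0.08,0,0],
    [0.0012,-0.0007,0.1,0,0],
    [0.0012,-0.0007,0.112,0,0],
    [0.0012,-0.0007,0.119,0,0],
    [0.0012,-0.0007,0.122,0,0],
    [0.0012,-0.0007,0.122,0,0],
  ],
)

```text
time: 4.5
eef_pos: [0.457, -0.1446, 0.0528]
tcp_rot: [0.995, 0.102, 0.0, 0.0]
contact_force: [-0.6, -0.9, 0.6]
opening: 0.501
finger_force: 0.0
```

Call:
send_rows(
  steps=[
    [0,0,0,0,-0.6],
    [0,0,0,0,-0.8],
    [0,0,0,0,-1],
    [0,0,0,0,-1],
    [0,0,0,0,-1],
    [0,0,0,0,-1],
    [0,0,0,0,-1],
    [0,0,0,0,-1],
  ],
  squeeze=45,
)

```text
time: 5.3
eef_pos: [0.4572, -0.1446, 0.0534]
tcp_rot: [0.995, 0.102, 0.001, 0.0]
contact_force: [-0.7, 1.4, 6.3]
opening: 0.13
finger_force: 46.2
```

Call:
send_rows(
  steps=[
    [0,0,-0.005,0,-1],
    [0,0,-0.02,0,-1],
    [0,0,-0.05,0,-1],
    [0,0,-0.09,0,-1],
    [0,0,-0.13,0,-1],
    [0,0,-0.16,0,-1],
    [0,0,-0.175,0,-1],
    [0,0,-0.18,0,-1],
    [0,0,-0.18,0,-1],
    [0,0,-0.18,0,-1],
  ],
)

```text
time: 6.3
eef_pos: [0.4555, -0.1439, 0.2303]
tcp_rot: [0.995, 0.102, -0.001, -0.001]
contact_force: [-0.6, -0.1, -2.8]
opening: 0.131
finger_force: 45.0
```

```bash
python3 - <<'E'
from h import *
s=ctrl.get_state();K,E,_=cam("wrist")
im=ctrl.read_camera("wrist");np.save("w3E.npy",E)
T=R.from_quat(s["tcp_rot"]).as_matrix();print(s["time"],s["eef_pos"],np.degrees(np.arctan2(T[1,1],T[0,1])),s["contact_force"],s["wrist_torque"])
hsv=cv2.cvtColor(im,cv2.COLOR_RGB2HSV);m=cv2.inRange(hsv,(8,130,60),(22,255,255))
for c in cv2.findContours(m,0,1)[0]:
    if cv2.contourArea(c)>60:print(cv2.minAreaRect(c))
cv2.imwrite("pics/w3.png",im[:,:,::-1])
E
```

```text
6.3 [ 0.45553635 -0.14389167  0.23029779] -78.31278287673094 [-0.58411325 -0.05526241 -2.8349364 ] [ 0.03001957 -0.02492984  0.0081438 ]
((251.99996948242188, 247.0), (107.99998474121094, 23.999996185302734), 90.0)
((297.601318359375, 10.471169471740723), (52.081912994384766, 19.269865036010742), 2.544804573059082)
```

View pics/w3.png

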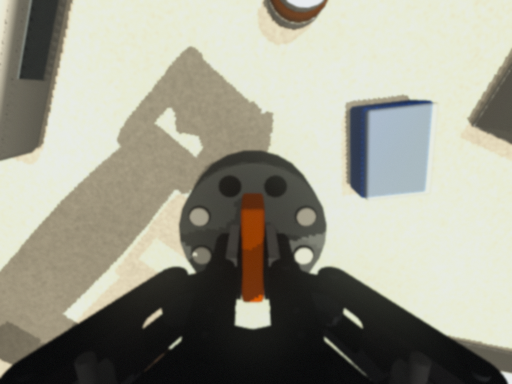

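The fin is held squarely at about (252,247) and the carousel is lifted (−2.8 N, its weight). It sits about 1 mm behind the TCP along tool x. Next I'll carry it over the spindle and turn it to match the keyways.

Call:
send_rows(
  steps=[
    [0.005,-0.013,0,-5,-1],
    [0.014,-0.037,0,-12,-1],
    [0.027,-0.072,0,-20,-1],
    [0.041,-0.11,0,-28,-1],
    [0.055,-0.148,0,-36,-1],
    [0.069,-0.186,0,-44,-1],
    [0.084,-0.225,0,-52,-1],
    [0.097,-0.26,0,-60,-1],
    [0.108,-0.29,0,-68,-1],
    [0.117,-0.315,0,-76,-1],
    [0.122,-0.328,0,-83,-1],
    [0.1243,-0.3339,0,-88.8,-1],
  ],
)

```text
time: 7.55
eef_pos: [0.5098, 0.2092, 0.2302]
tcp_rot: [0.637, 0.771, -0.001, -0.001]
contact_force: [0.6, -0.1, -3.6]
opening: 0.128
finger_force: 45.0
```

Call:
send_rows(
  steps=[
    [0,0,0,0,-1],
    [0,0,0,0,-1],
    [0,0,0,0,-1],
    [0,0,0,0,-1],
  ],
)

```text
time: 7.95
eef_pos: [0.5105, 0.2072, 0.232]
tcp_rot: [0.64, 0.768, -0.0, -0.0]
contact_force: [-0.1, 0.0, -3.1]
opening: 0.127
finger_force: 45.0
```

```bash
cat > st.py <<'E'
from h import *
s=ctrl.get_state();T=R.from_quat(s["tcp_rot"]).as_matrix()
print(s["time"],s["eef_pos"],"yaw",np.degrees(np.arctan2(T[1,1],T[0,1])),s["contact_force"],s["wrist_torque"])
print("shift",T.T@(np.array([.5094,.2083,s["eef_pos"][2]])-s["eef_pos"]))
E
python3 st.py
```

```text
7.95 [0.51050711 0.20720114 0.23203336] yaw 10.390011759138142 [-0.11169679  0.01484834 -3.13016421] [-0.00902307 -0.00933616 -0.04586321]
shift [ 1.28050455e-03 -8.90780713e-04  2.92945847e-07]
```

Call:
send_rows(
  steps=[
    [0.0006,-0.0004,0.012,0,-1],
    [0.0006,-0.0004,0.028,0,-1],
    [0.0006,-0.0004,0.042,0,-1],
    [0.0006,-0.0004,0.051,0,-1],
    [0.0006,-0.0004,0.054,0,-1],
    [0.0006,-0.0004,0.054,0,-1],
    [0.0006,-0.0004,0.054,0,-1],
  ],
)

```text
time: 8.65
eef_pos: [0.5105, 0.2084, 0.1788]
tcp_rot: [0.639, 0.769, 0.0, 0.0]
contact_force: [0.4, 0.6, -2.7]
opening: 0.129
finger_force: 44.9
```

Call:
send_rows(
  steps=[
    [0,0,0.002,0,-1],
    [0,0,0.004,0,-1],
    [0,0,0.006,0,-1],
    [0,0,0.008,0,-1],
    [0,0,0.008,0,-1],
  ],
)

```text
time: 9.15
eef_pos: [0.5098, 0.2082, 0.1699]
tcp_rot: [0.64, 0.769, -0.0, -0.0]
contact_force: [-1.2, -0.3, -3.8]
opening: 0.13
finger_force: 44.9
```

```bash
python3 st.py
```

```text
9.15 [0.50980704 0.20822748 0.16987483] yaw 10.488742484039843 [-1.246218   -0.28893678 -3.76668641] [-0.01985264 -0.00853103 -0.02378463]
shift [ 1.45408344e-04 -3.87036680e-04  3.04471014e-07]
```

Position matches the target and there's no vertical contact yet. I'll go down in small steps, watching the force.

Call:
send_rows(
  steps=[
    [0,0,0.001,0,-1],
    [0,0,0.002,0,-1],
    [0,0,0.003,0,-1],
    [0,0,0.004,0,-1],
    [0,0,0.004,0,-1],
  ],
)

```text
time: 9.65
eef_pos: [0.5099, 0.2083, 0.1661]
tcp_rot: [0.639, 0.769, -0.0, -0.0]
contact_force: [0.3, -0.1, -3.1]
opening: 0.129
finger_force: 44.9
```

```bash
python3 st.py
```

```text
9.65 [0.5099407  0.20826796 0.16609522] yaw 10.491439664406604 [ 0.2663212  -0.09022297 -3.10054142] [0.04779825 0.01887706 0.00544716]
shift [ 1.29965173e-04 -5.25829810e-04  2.26447106e-07]
```

Call:
send_rows(
  steps=[
    [0,0,0.001,0,-1],
    [0,0,0.002,0,-1],
    [0,0,0.003,0,-1],
    [0,0,0.004,0,-1],
    [0,0,0.004,0,-1],
  ],
)

```text
time: 10.15
eef_pos: [0.51, 0.2083, 0.1621]
tcp_rot: [0.639, 0.769, -0.0, -0.0]
contact_force: [0.0, -0.5, -3.1]
opening: 0.128
finger_force: 45.0
```

Call:
send_rows(
  steps=[
    [0,0,0.001,0,-1],
    [0,0,0.002,0,-1],
    [0,0,0.003,0,-1],
    [0,0,0.003,0,-1],
  ],
)

```text
time: 10.55
eef_pos: [0.51, 0.2083, 0.1591]
tcp_rot: [0.64, 0.769, -0.0, -0.0]
contact_force: [-0.1, 0.7, -2.8]
opening: 0.122
finger_force: 45.0
```

```bash
python3 st.py
```

```text
10.55 [0.50995766 0.20828903 0.1591218 ] yaw 10.488402097999924 [-0.11028681  0.73588533 -2.78601283] [-0.02021406 -0.05807624 -0.02991797]
shift [ 1.12303060e-04 -5.46348260e-04  2.05681781e-07]
```

Call:
send_rows(
  steps=[
    [0,0,0.001,0,-1],
    [0,0,0.002,0,-1],
    [0,0,0.003,0,-1],
    [0,0,0.004,0,-1],
    [0,0,0.004,0,-1],
  ],
)

```text
time: 11.05
eef_pos: [0.5099, 0.2083, 0.1551]
tcp_rot: [0.639, 0.769, -0.0, -0.0]
contact_force: [0.1, 0.8, -3.0]
opening: 0.127
finger_force: 45.0
```

Call:
send_rows(
  steps=[
    [0,0,0.0005,0,-1],
    [0,0,0.001,0,-1],
    [0,0,0.0015,0,-1],
    [0,0,0.0015,0,-1],
  ],
)

```text
time: 11.45
eef_pos: [0.51, 0.2083, 0.1538]
tcp_rot: [0.639, 0.769, -0.0, -0.0]
contact_force: [-0.5, 0.1, -3.3]
opening: 0.127
finger_force: 45.0
```

```bash
python3 st.py
```

```text
11.45 [0.51002877 0.20828969 0.15375219] yaw 10.491144098654694 [-0.46560986  0.12903977 -3.34106633] [-0.01380657  0.00205125  0.01906341]
shift [ 1.24621923e-04 -6.16384331e-04  7.76066146e-08]
```

Call:
send_rows(
  steps=[
    [0,0,0.0005,0,-1],
    [0,0,0.001,0,-1],
    [0,0,0.001,0,-1],
  ],
)

```text
time: 11.75
eef_pos: [0.51, 0.2083, 0.1527]
tcp_rot: [0.639, 0.769, -0.0, -0.0]
contact_force: [0.7, -0.2, -3.1]
opening: 0.128
finger_force: 45.0
```

Call:
send_rows(
  steps=[
    [0,0,0.0005,0,-1],
    [0,0,0.001,0,-1],
    [0,0,0.001,0,-1],
  ],
)

```text
time: 12.05
eef_pos: [0.51, 0.2083, 0.1517]
tcp_rot: [0.64, 0.769, -0.0, -0.0]
contact_force: [0.1, -0.3, -3.2]
opening: 0.131
finger_force: 45.0
```

```bash
python3 st.py
```

```text
12.05 [0.51001044 0.20828477 0.15173946] yaw 10.490587123400156 [ 0.09728749 -0.28486583 -3.19468083] [-0.01417794 -0.01950162 -0.00549517]
shift [ 1.26116990e-04 -5.97459399e-04  1.02985641e-07]
```

Call:
send_rows(
  steps=[
    [0,0,0.0005,0,-1],
    [0,0,0.001,0,-1],
    [0,0,0.0015,0,-1],
    [0,0,0.0015,0,-1],
  ],
)

```text
time: 12.45
eef_pos: [0.51, 0.2083, 0.1502]
tcp_rot: [0.64, 0.769, -0.0, -0.0]
contact_force: [0.5, -0.6, -2.4]
opening: 0.124
finger_force: 45.0
```

Call:
send_rows(
  steps=[
    [0,0,0.0005,0,-1],
    [0,0,0.001,0,-1],
    [0,0,0.001,0,-1],
  ],
)

```text
time: 12.75
eef_pos: [0.51, 0.2083, 0.1492]
tcp_rot: [0.64, 0.769, -0.0, -0.0]
contact_force: [-0.7, 0.1, -3.2]
opening: 0.128
finger_force: 45.0
```

```bash
python3 st.py
```

```text
12.75 [0.51001814 0.20828192 0.14920696] yaw 10.489463245409747 [-0.72375043  0.08795093 -3.23942084] [-0.08374941 -0.05992327  0.00291112]
shift [ 1.30309940e-04 -6.04522386e-04  1.33876575e-07]
```

Call:
send_rows(
  steps=[
    [0,0,0.0005,0,-1],
    [0,0,0.001,0,-1],
    [0,0,0.001,0,-1],
  ],
)

```text
time: 13.05
eef_pos: [0.5101, 0.2083, 0.1484]
tcp_rot: [0.64, 0.769, 0.0, 0.0]
contact_force: [-0.4, -0.3, -2.1]
opening: 0.129
finger_force: 45.1
```

Call:
send_rows(
  steps=[
    [0,0,0.0004,0,-1],
    [0,0,0.0004,0,-1],
  ],
)

```text
time: 13.25
eef_pos: [0.5102, 0.2083, 0.1484]
tcp_rot: [0.639, 0.769, -0.0, 0.0]
contact_force: [-1.3, -1.3, 0.1]
opening: 0.128
finger_force: 45.4
```

It makes contact at TCP z = 0.1484, which is the expected home height. I'll open the jaws a little so it settles freely, then check.

Call:
send_rows(
  steps=[
    [0,0,0,0,-0.65],
    [0,0,0,0,-0.6],
    [0,0,0,0,-0.5],
    [0,0,0,0,-0.5],
    [0,0,0,0,-0.5],
  ],
  squeeze=20,
)

```text
time: 13.75
eef_pos: [0.5102, 0.2083, 0.1481]
tcp_rot: [0.64, 0.769, 0.0, 0.0]
contact_force: [-0.8, -0.1, 0.6]
opening: 0.253
finger_force: 0.0
```

Call:
send_rows(
  steps=[
    [0,0,-0.003,0,-0.3],
    [0,0,-0.008,0,0],
    [0,0,-0.015,0,0],
    [0,0,-0.03,0,0],
    [0,0,-0.055,0,0],
    [0,0,-0.08,0,0],
    [0,0,-0.09,0,0],
    [0,0,-0.09,0,0],
    [0,0,-0.09,0,0],
  ],
)

```text
time: 14.65
eef_pos: [0.5097, 0.2082, 0.2375]
tcp_rot: [0.639, 0.769, -0.0, -0.0]
contact_force: [0.0, 0.4, 0.1]
opening: 0.499
finger_force: 0.0
```

```bash
python3 - <<'E'
from h import *
s=ctrl.get_state();K,E,_=cam("wrist");im=ctrl.read_camera("wrist")
K2,E2,_=cam("scene");im2=ctrl.read_camera("scene")
print(s["time"],s["eef_pos"],s["contact_force"])
hsv=cv2.cvtColor(im,cv2.COLOR_RGB2HSV);m=cv2.inRange(hsv,(8,130,60),(22,255,255))
for c in cv2.findContours(m,0,1)[0]:
    if cv2.contourArea(c)>60:
        r=cv2.minAreaRect(c);b=cv2.boxPoints(r);print(r,[ray(K,E,p,.159)[:2].round(4).tolist() for p in b])
u,v=proj(K2,E2,(.51,.207,.13)).astype(int);print(u,v)
for z in(.095,.101):print(z,proj(K2,E2,(.51,.207,z+.064)))
a=cv2.resize(im2[v-45:v+45,u-50:u+50],None,fx=4,fy=4,interpolation=2)
b=cv2.resize(im,None,fx=.78,fy=.9375)
cv2.imwrite("pics/w4.png",np.hstack([a,b])[:,:,::-1]) if a.shape[0]==b.shape[0] else print(a.shape,b.shape)
E
```

```text
14.65 [0.50972428 0.20823435 0.23746383] [0.00572762 0.41694126 0.08102787]
((253.0, 193.5), (69.0, 14.0), 90.0) [[0.4993, 0.2379], [0.5102, 0.2399], [0.5217, 0.1807], [0.5099, 0.1785]]
306 159
0.095 [307.39252799 151.99063385]
0.101 [307.56118522 150.38581504]
```

View pics/w4.png

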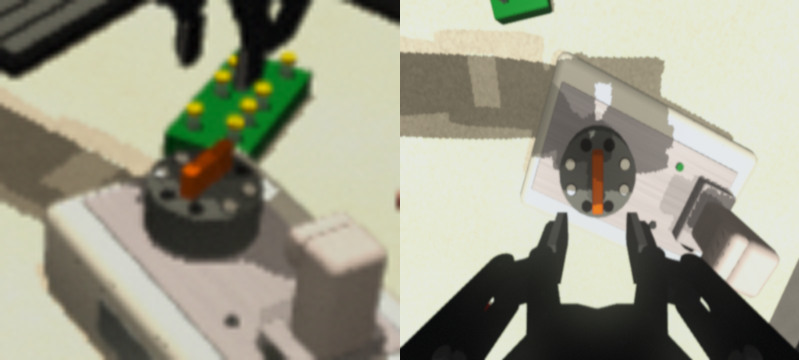

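The carousel sits level and low on the deck, at about (203,205) in the left panel. The fin is aligned with the jaws at (598,180) in the right panel, and the gripper is clear. It passed the shoulder height with no added force and stopped at home height, so I'm handing in.

```bash
python3 -c "
from plant import ctrl
print(ctrl.sign_off())"
```

```text
the job is handed in; nothing more can be done
None
```

I put the grey carousel on the drive spindle with its tabs in the keyways: it stopped at home height, looked level in the last picture, is released, and the job is handed in (no verdict was returned).

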